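# Rotate the stock in the tin rack

### The arm

A 6-joint arm with a two-finger parallel gripper is mounted at the origin on a cart in front of the work surface, level with it; the furniture and walls round the work are solid. World frame = base frame: x ahead of the robot, y to its left, z up, the work surface at z = 0. Lengths are in m, angles in rad, forces in N, time in s.
With the tool pointing down it reaches from about 0.3 to 0.775 m from the base axis. Payload 14.6 kg.
Tool frame: the origin (TCP) lies midway between the tips of the shut fingers; the grasp point (between the pads) lies r.grip_point_offset behind it (r.grip_point_offset is the distance from the TCP to the grasp point, in m); z points along the fingers, y is the line along which they close (so a half turn about z gives the same grasp; the last joint's range is limited). The gripper opens to 85 mm and grips with 20 to 120 N. Pads are 22 mm wide; open, the fingers measure 114 mm over their backs; the gripper's body (76 mm by 85 mm) begins 54 mm behind the grasp point. The pads swing forward as they close: fully open they stand 13 mm farther back than shut.
Start: joints at [1.23, 0.3, 1.521, -0, 1.321, -0.067], TCP at [0.149, 0.53, 0.231] pointing down, gripper open.
Joint ranges: [-3.03, 3.03], [-0.79, 2.21], [0.23, 2.52], [-1.04, 4.18], [0, 3.07], [-2.55, 2.55]. Speed limits (rad/s): [2.22, 2.22, 2.57, 3.14, 3.14, 3.14].

### API

Orientations are given as a rotation vector (axis times angle).
In Python, from rig import r gives the robot as it stands. The module is installed in compiled form; this text tells all that it offers.
- The arm moves only by the tool move_arm, never from a script. Its argument "series" is one flat list of numbers, 7 for each row, row after row: the shift along the tool's x, y, z in mm, then the turn, a rotation vector about the tool's x, y, z in rad, then the finger opening in mm, from 0 to 85.4. A call has 1 to 20 rows; each row is the pose to reach, as a shift and turn from the pose commanded when the call began, along the tool's axes at that moment; what a row does not reach only later rows make up. A row lasts 1/12 s, in which the tool goes at most 41.7 mm and 7.16 degrees, less where a joint would pass 70% of its speed; a pose out of reach is approached as far as the arm can. A call with a gripper value outside its range is refused whole. The fingers move at their own pace and stop on an object; "force" is the grip in N (left out, the last holds). Time passes only in rows, so rows that repeat a pose let the fingers close. It gives the time, the measured TCP pose, the force, the opening and the grip force at its end, in the units of the state.
- r.get_state(): the state, without advancing time (a new reading comes with each control period).
- r.grab_frame(name): name is "scene" or "top" or "wrist"; returns (picture, depth): 480x640x3 uint8, red, green, blue; 480x640 float32, m along the optical axis (not along the pixel's ray), 0 where there is no reading.
- r.camera_params(name): a dict with "intrinsics" (3x3 intrinsics, pixels), "k1" (the pictures are not rectified: a ray, as slopes to the right and down, at radius r is drawn at 1 + k1 r^2 times it, then the intrinsics apply), "R" (3x3) and "t" (3): a world point X has camera coordinates R X + t; the wrist camera has in their place "tool_from_camera" (4x4, takes a point from camera to tool coordinates, whose origin is the TCP and whose axes are the flange's). Camera axes: x right, y down, z forward; pixel columns grow to the right and rows downward; lengths in m; the calibration is good to about 2 mm. A picture is of the moment at which its call begins: read the wrist's pose just before it. camera_params takes no time and is no camera call.
- r.sign_off(): hands the job in; it is judged then, once.
The state is a dict: "t": time; "qpos": joint angles; "qvel": joint speeds; "joint_efforts": joint torques, N m; "ee_pos": TCP position; "orientation": TCP orientation; "contact_force": force on the tool from outside, world axes, zero at the start; "wrist_torque": the same for the moment, N m; "opening": finger opening in m; "finger_force": force on a finger pad.
Only numpy, scipy, OpenCV 4.12 (cv2) and the standard library are available. Lean on these libraries where they do the work, as an engineer would, in place of code of your own. Each camera call takes 0.05 s, during which the arm holds its last target. There are 200 camera calls.

### The job

Restock the tin lane of the small wooden rack, oldest first: bring the tin that already stands in the rack forward, right up to the front lip of its own lane, and stand the new tin from the table close behind it in the same lane. Keep both tins upright all the time and do not disturb the carton in the other lane.

Things in the scene. Friction and masses are not known exactly. Their poses are not given: they have to be found in the camera images.
- rack: fixed plywood stock rack on the table, 160 deep (its x) x 224 wide (its y) x 172 mm high; x points from its front to its back, within 0.2 rad of the robot's +x. Origin: centre of its underside. Base board 15 mm thick: tins stand at z = 15 mm. Two lanes run front to back, centred on y = +55 and -55 mm, 104 mm wide, between guide strips 8 mm high, 5 mm thick at y = 0, +-110 mm
- lip (a point): point on the rack's front lip: middle of its top inner edge, at rack x = -70, y = 0, z = 25 mm. The lip is a wooden strip 10 mm thick and 10 mm high above the base board along the whole front edge; a tin against it has its centre at rack x = -44 mm
- shelf_edge (a point): middle of the lower front edge of the rack's upper shelf, at rack x = +30, y = 0, z = 160 mm. The shelf is 12 mm thick, full width, from x = +30 to +80, open at the sides, with a tape roll fixed on top up to z = 191. It hangs over the rear of the lanes: a gripper pointing straight down over a rear tin meets it; leaning back towards the robot it passes in front
- back (a point): point on the rack's upright back panel: middle of the foot of its front face, at rack x = +70, y = 0, z = 15 mm; it closes both lanes behind. Two flat steel brackets 3 mm thick are on it under the shelf at y = +-90 mm
- old_tin: the older tin: plain round steel tin, 52 mm diameter (53 over its rims), 55 mm high, about 0.2 kg, rigid and closed; stands at the start at the rear of one of the two lanes, partly under the upper shelf. Origin: centre of its underside, z up.
- new_tin: the new tin, the same in shape and size as the older one; stands at the start on the table in front of the rack. Origin: centre of its underside, z up.
- carton: plain brown cardboard carton, 50 x 50 x 56 mm, loose, standing at the rear of the other lane, to be left alone. Origin: centre of its underside.
Things that resemble listed ones, but are neither listed nor needed, are in the scene too. Leave any orange or purple look-alike of the new_tin alone. What is shaped like the old_tin but pink is not meant.

How it is judged:
By the outcome, as a careful person would: the job done as asked, in the order asked, and still so for the second after the job is handed in, with the robot touching nothing.
It also fails if it takes over 51 s, if anything falls off the work surface, if the arm or the gripper's body presses on something with over 40 N, if the wrist force passes 120 N, or if a joint passes its speed limit or range.

## Working session

There is one attempt and no reset: what is moved stays moved. The work goes in short steps, Python scripts to look and compute and a tool call to move; the robot and the scene stay as the last step left them, time stands still between calls to the robot, and variables do not carry over. Pictures are saved under pics/ and viewed, at most 10 in all, crops included, and the job is handed in when it is done.

Besides the shell and the picture viewer there is one more tool, called after "Emit:" as a command line: name --argument value ..., lists and objects as JSON in quotes. move_arm: Moves the arm, as the interface text tells. Its arguments: {"type":"object","properties":{"series":{"type":"array","items":{"type":"number"}},"force":{"type":"number"}},"required":["series"]}

```bash
mkdir -p pics; cat > h.py <<'E'
from rig import r
import numpy as np, cv2
from scipy.spatial.transform import Rotation as Ro
def cloud(name):
    s=r.get_state(); im,d=r.grab_frame(name); p=r.camera_params(name)
    K=np.array(p["intrinsics"]); k=p["k1"]
    v,u=np.mgrid[0:480,0:640]
    pts=np.stack([u,v],-1).reshape(-1,1,2).astype(np.float64)
    n=cv2.undistortPoints(pts,K,np.array([k,0,0,0,0.]),None,None).reshape(480,640,2)
    c=np.dstack([n*d[...,None],d])
    if name=="wrist":
        T=np.array(p["tool_from_camera"]); c=c@T[:3,:3].T+T[:3,3]
        w=c@Ro.from_rotvec(s["orientation"]).as_matrix().T+s["ee_pos"]
    else: w=(c-np.array(p["t"]))@np.array(p["R"])
    w[d==0]=np.nan
    return im,w
def save(n,im): cv2.imwrite("pics/"+n,im[...,::-1])
E
python3 - <<'E'
from h import *
ims=[]
for n in ("scene","top"):
    im,w=cloud(n); save(n+"1.png",im); np.save(n+".npy",w); np.save(n+"_im.npy",im)
print(r.grip_point_offset, r.get_state()); print(Ro.from_rotvec(r.get_state()["orientation"]).as_matrix())
E
```

```text
0.0187 {'t': 0.1, 'qpos': array([ 1.23038029e+00,  3.00412554e-01,  1.52151164e+00,  2.86627545e-05,
        1.32072069e+00, -6.65964319e-02]), 'qvel': array([-2.17055276e-05, -1.15224614e-03, -8.06938366e-04, -1.09042419e-03,
       -7.03844628e-04,  1.48557035e-03]), 'joint_efforts': array([ 2.11327773e-03, -5.44376349e+01, -3.62377918e+01, -1.06371667e-05,
        3.00960550e-03, -2.09009215e-06]), 'ee_pos': array([0.14864965, 0.529312  , 0.23078281]), 'orientation': array([-4.28750649e-01, -3.11195561e+00,  1.60978400e-03]), 'contact_force': array([-0.16968888,  0.25140727,  0.17810201]), 'wrist_torque': array([0.00014474, 0.03366713, 0.00150772]), 'finger_force': 0.0, 'opening': 0.0855954829567916}
[[-9.62743121e-01  2.70417347e-01 -3.77493318e-04]
 [ 2.70417593e-01  9.62742624e-01 -9.82570766e-04]
 [ 9.77247276e-05 -1.04804408e-03 -9.99999446e-01]]
```

View pics/scene1.png

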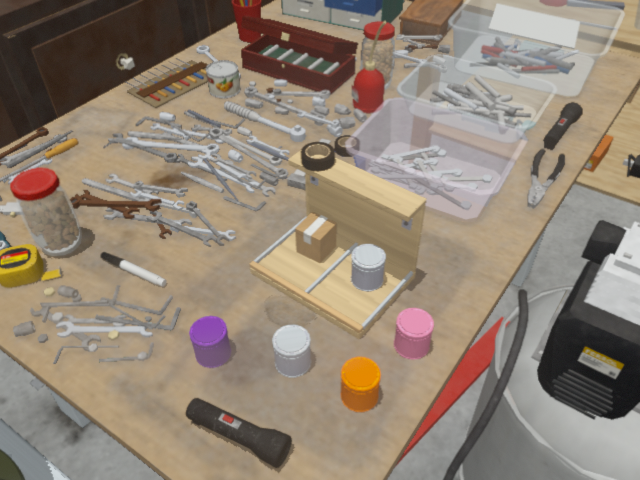

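View pics/top1.png

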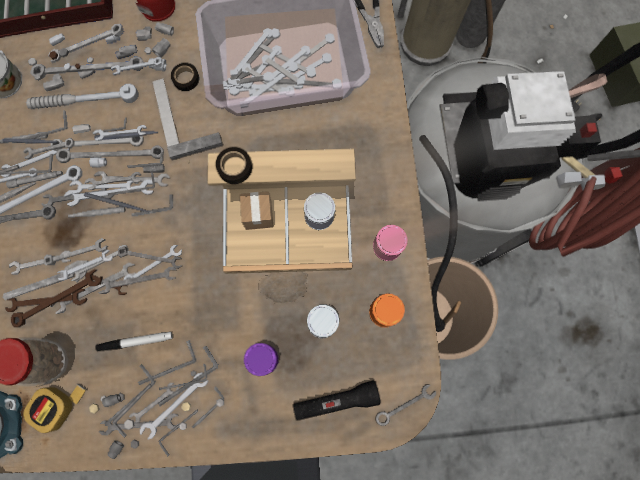

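The new tin (white) is at top pixel (323,320) and the old tin at (320,208), in the right-hand lane. The carton is at (257,210) in the left lane. The lip runs from (224,268) to (352,267).

```bash
python3 - <<'E'
from h import *
w=np.load("top.npy"); im=np.load("top_im.npy")
def circ(u,v,z0,z1):
    q=w[v-28:v+28,u-28:u+28].reshape(-1,3)
    q=q[(q[:,2]>z0)&(q[:,2]<z1)]
    (c,rad)=cv2.minEnclosingCircle(q[:,:2].astype(np.float32))
    return np.round(c,4),round(rad,4),np.round(np.median(q,0),4),len(q)
print("new",circ(323,320,.045,.065)); print("old",circ(320,208,.06,.08)); print("orange",circ(388,310,.045,.065)); print("purple",circ(261,359,.045,.065));print("pink",circ(391,241,.045,.065))
print("carton",circ(257,210,.06,.08)[2])
m=(w[...,2]>.012)&(w[...,2]<.21)
sub=np.zeros_like(m); sub[140:285,200:365]=1
m&=sub
q=w[m][:,:2].astype(np.float32)
n,l,st,_=cv2.connectedComponentsWithStats(m.astype(np.uint8)); i=1+np.argmax(st[1:,4])
q=w[l==i]; rc=cv2.minAreaRect(q[:,:2].astype(np.float32)); print("rack",rc)
sh=q[(q[:,2]>.165)&(q[:,2]<.18)]; print("shelf",len(sh),np.median(sh[:,2]),cv2.minAreaRect(sh[:,:2].astype(np.float32)))
for u in(230,260,287,320,345): print(u,[np.round(w[v,u],3).tolist() for v in (262,265,268,271)])
# scene cam check
w2=np.load("scene.npy")
for n,u,v in(("new",292,334),("old",368,254)): print(n,np.round(w2[v,u],4))
E
```

```text
new (array([ 0.4427, -0.2099]), 0.0267, array([ 0.4422, -0.2099,  0.0548]), 820)
old (array([ 0.6306, -0.2194]), 0.0268, array([ 0.6295, -0.2194,  0.0695]), 770)
orange (array([ 0.4516, -0.3192]), 0.0269, array([ 0.4514, -0.3187,  0.0548]), 829)
purple (array([ 0.3889, -0.1024]), 0.027, array([ 0.3889, -0.1037,  0.0549]), 837)
pink (array([ 0.5681, -0.3375]), 0.0267, array([ 0.5673, -0.3366,  0.0547]), 775)
carton [ 0.6387 -0.1124  0.0696]
rack ((0.6171384453773499, -0.16110923886299133), (0.22445254027843475, 0.16239865124225616), 87.07566833496094)
shelf 4132 0.17065075980418803 ((0.6710729002952576, -0.16459250450134277), (0.22327998280525208, 0.052641402930021286), 87.56468200683594)
230 [[0.559, -0.058, 0.013], [0.554, -0.058, 0.011], [0.546, -0.059, 0.026], [0.542, -0.059, 0.022]]
260 [[0.555, -0.111, 0.015], [0.548, -0.111, 0.024], [0.542, -0.111, 0.027], [0.539, -0.109, 0.012]]
287 [[0.55, -0.158, 0.021], [0.544, -0.158, 0.022], [0.539, -0.157, 0.025], [0.536, -0.156, 0.007]]
320 [[0.547, -0.215, 0.013], [0.539, -0.214, 0.024], [0.534, -0.214, 0.024], [0.533, -0.214, -0.002]]
345 [[0.543, -0.259, 0.013], [0.536, -0.257, 0.022], [0.532, -0.257, 0.019], [0.53, -0.258, -0.004]]
new [ 0.4505 -0.2068  0.0571]
old [ 0.6322 -0.2186  0.0718]
```

```bash
cat >> h.py <<'E'
C=np.array([.6171,-.1611]); TH=-.047
def r2w(x,y,z): 
    c,s=np.cos(TH),np.sin(TH); return np.array([C[0]+c*x-s*y,C[1]+s*x+c*y,z])
def w2r(p):
    c,s=np.cos(TH),np.sin(TH); d=np.array(p[:2])-C; return np.array([c*d[0]+s*d[1],-s*d[0]+c*d[1],p[2]])
def Rt(phi=.45):
    xr=np.array([np.cos(TH),np.sin(TH),0]); yr=np.array([-np.sin(TH),np.cos(TH),0])
    z=np.sin(phi)*xr-np.array([0,0,np.cos(phi)])
    return np.column_stack([np.cross(yr,z),yr,z])
def move(world,phi=.45,prev=None):
    """shift (mm, tool axes) and turn taking grasp point to world"""
    s=r.get_state(); R0=Ro.from_rotvec(s["orientation"]).as_matrix(); R1=Rt(phi)
    tcp=np.array(world)+r.grip_point_offset*R1[:,2]
    return np.round(R0.T@(tcp-s["ee_pos"])*1000,1), np.round(Ro.from_matrix(R0.T@R1).as_rotvec(),3)
def where():
    s=r.get_state(); R=Ro.from_rotvec(s["orientation"]).as_matrix()
    g=s["ee_pos"]-r.grip_point_offset*R[:,2]
    print("t",round(s["t"],2),"grasp rack mm",np.round(w2r(g)*1000,1),"world",np.round(g,4),"F",np.round(s["contact_force"],1),"open",round(s["opening"],4),"ff",round(s["finger_force"],1),"z",np.round(R[:,2],3),"y",np.round(R[:,1],3))
E
python3 - <<'E'
from h import *
print(w2r([.6306,-.2194,0]),w2r([.4427,-.2099,0]),w2r([.6387,-.1124,0]),w2r([.5681,-.3375,0]))
print(np.round(r.camera_params("wrist")["tool_from_camera"],3))
print(move(r2w(-.04,-.0577,.160)), Rt()); where()
E
```

```text
[ 0.01622418 -0.05760135  0.        ] [-0.17191465 -0.05693989  0.        ] [0.01928809 0.04966105 0.        ] [-0.04065814 -0.17850735  0.        ]
[[ 0.    -0.957 -0.289  0.074]
 [ 1.     0.     0.     0.001]
 [ 0.    -0.289  0.957 -0.142]
 [ 0.     0.     0.     1.   ]]
(array([-619.6, -601.3,   88.2]), array([-0.052, -0.448, -0.223])) [[-0.89945274  0.0469827   0.4344852 ]
 [ 0.04230543  0.9988957  -0.02043585]
 [-0.43496553  0.         -0.9004471 ]]
t 0.1 grasp rack mm [-500.4  667.7  249.5] world [0.1487 0.5293 0.2495] F [-0.2  0.3  0.2] open 0.0856 ff 0.0 z [-0.    -0.001 -1.   ] y [ 0.27   0.963 -0.001]
```

```bash
python3 - <<'E'
from h import *
print(move(r2w(-.060,-.0577,.215)))
E
```

```text
(array([-600.1, -605.9,   33.2]), array([-0.052, -0.448, -0.223]))
```

Emit:
move_arm --series '[-600,-606,33,-0.052,-0.448,-0.223,70,-600,-606,33,-0.052,-0.448,-0.223,70,-600,-606,33,-0.052,-0.448,-0.223,70,-600,-606,33,-0.052,-0.448,-0.223,70,-600,-606,33,-0.052,-0.448,-0.223,70,-600,-606,33,-0.052,-0.448,-0.223,70,-600,-606,33,-0.052,-0.448,-0.223,70,-600,-606,33,-0.052,-0.448,-0.223,70,-600,-606,33,-0.052,-0.448,-0.223,70,-600,-606,33,-0.052,-0.448,-0.223,70,-600,-606,33,-0.052,-0.448,-0.223,70,-600,-606,33,-0.052,-0.448,-0.223,70,-600,-606,33,-0.052,-0.448,-0.223,70,-600,-606,33,-0.052,-0.448,-0.223,70,-600,-606,33,-0.052,-0.448,-0.223,70,-600,-606,33,-0.052,-0.448,-0.223,70,-600,-606,33,-0.052,-0.448,-0.223,70,-600,-606,33,-0.052,-0.448,-0.223,70,-600,-606,33,-0.052,-0.448,-0.223,70,-600,-606,33,-0.052,-0.448,-0.223,70]' --force 30

```text
t: 1.77
ee_pos: [0.5484, -0.1922, 0.1989]
orientation: [0.064, 2.691, -0.013]
contact_force: [0.2, 0.8, 0.5]
opening: 0.0702
finger_force: 0.0
```

```bash
python3 - <<'E'
from h import *
where(); print(np.round(r.get_state()["qpos"],2)); print(move(r2w(-.060,-.0577,.215)))
E
```

```text
t 1.77 grasp rack mm [-75.3 -34.3 215.8] world [ 0.5403 -0.1918  0.2158] F [0.2 0.8 0.5] open 0.0702 ff 0.0 z [ 0.434 -0.019 -0.901] y [0.047 0.999 0.001]
[-0.48  0.2   1.78  0.27  0.76 -2.16]
(array([-13.4, -23.4,   7.3]), array([ 0.001, -0.   , -0.001]))
```

Emit:
move_arm --series '[-13.5,-23.5,7.5,0,0,0,70,-13.5,-23.5,7.5,0,0,0,70,-13.5,-23.5,7.5,0,0,0,70]'

```text
t: 2.02
ee_pos: [0.5621, -0.215, 0.1975]
orientation: [0.066, 2.692, -0.013]
contact_force: [-0.8, -0.4, -0.6]
opening: 0.0699
finger_force: 0.0
```

```bash
python3 - <<'E'
from h import *
where(); im,w=cloud("wrist"); save("w1.png",im); np.save("w1.npy",w)
m=(w[...,2]>.064)&(w[...,2]<.076); 
n,l,st,ce=cv2.connectedComponentsWithStats(m.astype(np.uint8))
for i in range(1,n):
    if st[i,4]>300:
        q=w[l==i]; c,rad=cv2.minEnclosingCircle(q[:,:2].astype(np.float32)); print(ce[i].round(),st[i,4],np.round(w2r([*c,np.median(q[:,2])])*1000,1),round(rad,4))
E
```

```text
t 2.02 grasp rack mm [-60.5 -56.4 214.3] world [ 0.554  -0.2146  0.2143] F [-0.8 -0.4 -0.6] open 0.0699 ff 0.0 z [ 0.433 -0.019 -0.901] y [0.048 0.999 0.002]
[323. 224.] 3432 [ 16.3 -55.7  70.1] 0.0269
[472. 228.] 4043 [20.5 51.9 70.2] 0.0348
[395. 278.] 3127 [71.   2.  70.1] 0.1118
[ 26. 331.] 1045 [ 146.  -329.6   69.8] 0.0523
```

View pics/w1.png

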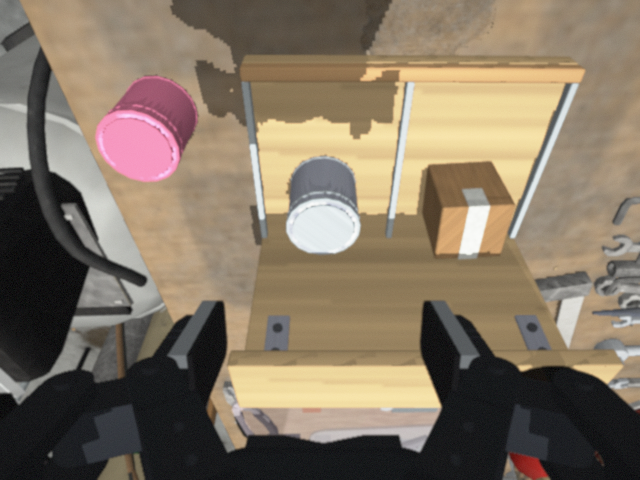

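The old tin is at wrist pixel (323,224), in line with the fingers, and the carton is well clear at (472,210). Measured rack position is (16, -56), which agrees with the top view.

```bash
python3 - <<'E'
from h import *
print(move(r2w(-.019,-.0565,.118)),move(r2w(.016,-.0565,.046)))
E
```

```text
(array([  4.3,  -1.2, 105.2]), array([ 0.001, -0.001, -0.001])) (array([  4. ,  -1.3, 185.3]), array([ 0.001, -0.001, -0.001]))
```

Emit:
move_arm --series '[4,-1.2,30,0,0,0,70,4,-1.2,65,0,0,0,70,4,-1.2,100,0,0,0,70,4,-1.2,120,0,0,0,70,4,-1.2,135,0,0,0,70,4,-1.2,150,0,0,0,70,4,-1.2,165,0,0,0,70,4,-1.2,178,0,0,0,70,4,-1.2,185,0,0,0,70,4,-1.2,185,0,0,0,70,4,-1.2,185,0,0,0,70]'

```text
t: 2.98
ee_pos: [0.6389, -0.2181, 0.0306]
orientation: [0.062, 2.691, -0.013]
contact_force: [-0.5, -0.6, -0.1]
opening: 0.0699
finger_force: 0.0
```

```bash
python3 - <<'E'
from h import *
where()
E
```

```text
t 2.98 grasp rack mm [ 16.3 -55.9  47.5] world [ 0.6308 -0.2177  0.0475] F [-0.5 -0.6 -0.1] open 0.0699 ff 0.0 z [ 0.435 -0.019 -0.9  ] y [0.046 0.999 0.001]
```

Emit:
move_arm --series '[0,0,0,0,0,0,60,0,0,0,0,0,0,56,0,0,0,0,0,0,50,0,0,0,0,0,0,45,0,0,0,0,0,0,45,0,0,0,0,0,0,45,0,0,0,0,0,0,45,0,0,0,0,0,0,45]' --force 30

```text
t: 3.65
ee_pos: [0.6393, -0.2189, 0.0314]
orientation: [0.063, 2.689, -0.014]
contact_force: [-3.9, 1.2, 7.5]
opening: 0.0512
finger_force: 31.4
```

```bash
python3 - <<'E'
from h import *
where()
g=[16.3,-56,47.5]
print(move(r2w(.0163,-.056,.0495)),move(r2w(-.035,-.056,.0495)),move(r2w(-.044,-.056,.0475)))
E
```

```text
t 3.65 grasp rack mm [ 16.7 -56.7  48.3] world [ 0.6312 -0.2185  0.0483] F [-3.9  1.2  7.5] open 0.0512 ff 31.4 z [ 0.436 -0.02  -0.9  ] y [0.047 0.999 0.   ]
(array([-0.1,  0.7, -1.3]), array([ 0.   ,  0.002, -0.   ])) (array([ 46. ,   0.7, -23.7]), array([ 0.   ,  0.002, -0.   ])) (array([ 55. ,   0.7, -25.8]), array([ 0.   ,  0.002, -0.   ]))
```

Emit:
move_arm --series '[-0.9,0,-1.8,0,0,0,45,-0.9,0,-1.8,0,0,0,45,3.6,0,-4,0,0,0,45,12.6,0,-8.3,0,0,0,45,21.6,0,-12.7,0,0,0,45,30.6,0,-17,0,0,0,45,37.8,0,-20.5,0,0,0,45,43.2,0,-23.1,0,0,0,45,46.8,0,-24.8,0,0,0,45,47.7,0,-25.3,0,0,0,45,47.7,0,-25.3,0,0,0,45]'

```text
t: 4.57
ee_pos: [0.5851, -0.2163, 0.0324]
orientation: [0.063, 2.691, -0.013]
contact_force: [0.5, -0.3, -1.6]
opening: 0.0516
finger_force: 31.6
```

```bash
python3 - <<'E'
from h import *
where()
E
```

```text
t 4.57 grasp rack mm [-37.5 -56.7  49.2] world [ 0.577  -0.216   0.0492] F [ 0.5 -0.3 -1.6] open 0.0516 ff 31.6 z [ 0.435 -0.02  -0.9  ] y [0.047 0.999 0.001]
```

Emit:
move_arm --series '[1.8,0,-0.9,0,0,0,45,3.1,0,-0.9,0,0,0,45,4.5,0,-1.3,0,0,0,45,4.9,0,-1.3,0,0,0,45,4.9,0,-1.3,0,0,0,45]'

```text
t: 4.98
ee_pos: [0.5803, -0.216, 0.0314]
orientation: [0.063, 2.691, -0.013]
contact_force: [-0.7, -0.7, 1.1]
opening: 0.0511
finger_force: 31.7
```

Emit:
move_arm --series '[0.9,0,-0.4,0,0,0,45,1.4,0,-0.7,0,0,0,45,1.8,0,-0.9,0,0,0,45,1.8,0,-0.9,0,0,0,45]'

```text
t: 5.32
ee_pos: [0.5782, -0.216, 0.0314]
orientation: [0.063, 2.691, -0.013]
contact_force: [0.4, -0.0, 1.3]
opening: 0.0515
finger_force: 31.8
```

```bash
python3 - <<'E'
from h import *
where()
E
```

```text
t 5.32 grasp rack mm [-44.4 -56.6  48.3] world [ 0.57   -0.2156  0.0483] F [ 0.4 -0.   1.3] open 0.0515 ff 31.8 z [ 0.435 -0.02  -0.9  ] y [0.047 0.999 0.001]
```

Not touching yet; continue in small steps.

Emit:
move_arm --series '[0.9,0,-0.4,0,0,0,45,1.4,0,-0.7,0,0,0,45,1.4,0,-0.7,0,0,0,45]'

```text
t: 5.57
ee_pos: [0.5773, -0.216, 0.0318]
orientation: [0.063, 2.689, -0.014]
contact_force: [9.6, -0.7, -3.0]
opening: 0.0512
finger_force: 32.7
```

Emit:
move_arm --series '[0.9,0,-0.4,0,0,0,45,1.4,0,-0.7,0,0,0,45,1.4,0,-0.7,0,0,0,45]'

```text
t: 5.82
ee_pos: [0.5763, -0.2159, 0.0323]
orientation: [0.063, 2.688, -0.015]
contact_force: [12.4, 1.1, -1.1]
opening: 0.0512
finger_force: 32.7
```

Emit:
move_arm --series '[-1.2,0,0.6,0,0,0,48,-1.2,0,0.6,0,0,0,52,-1.2,0,0.6,0,0,0,56,-1.2,0,0.6,0,0,0,62,-1.2,0,0.6,0,0,0,66,-1.2,0,0.6,0,0,0,66,-1.2,0,-20,0,0,0,66,-1.2,0,-50,0,0,0,66,-1.2,0,-90,0,0,0,66,-1.2,0,-130,0,0,0,66,-1.2,0,-165,0,0,0,66,-1.2,0,-165,0,0,0,66]'

```text
t: 6.82
ee_pos: [0.5043, -0.2135, 0.1869]
orientation: [0.063, 2.684, -0.019]
contact_force: [0.5, -0.3, 1.0]
opening: 0.0661
finger_force: 0.0
```

```bash
cat >>h.py <<'E'
def tins(w,z0,z1):
    m=(w[...,2]>z0)&(w[...,2]<z1); n,l,st,ce=cv2.connectedComponentsWithStats(m.astype(np.uint8))
    for i in range(1,n):
        if st[i,4]>300:
            q=w[l==i]; c,rad=cv2.minEnclosingCircle(q[:,:2].astype(np.float32)); print(ce[i].round(),st[i,4],np.round(w2r([*c,np.median(q[:,2])])*1000,1),"w",np.round(c,4),round(rad,4))
E
python3 - <<'E'
from h import *
where(); im,w=cloud("wrist"); save("w2.png",im); print("rack");tins(w,.064,.076)
im,w=cloud("top"); print("top"); tins(w,.064,.076); print("table"); tins(w,.05,.06)
print(move(r2w(-.172-.05,-.0565,.14)),move([.4427,-.2099,.036]))
E
```

```text
t 6.82 grasp rack mm [-118.5  -57.6  203.6] world [ 0.4961 -0.2131  0.2036] F [ 0.5 -0.3  1. ] open 0.0661 ff 0.0 z [ 0.441 -0.024 -0.897] y [ 0.047  0.999 -0.003]
rack
[326. 229.] 3642 [-44.8 -55.6  70. ] w [ 0.5697 -0.2146] 0.0273
[463. 288.] 2697 [20.7 52.1 70.2] w [ 0.6402 -0.1101] 0.0348
[ 29. 347.] 1015 [ 110.6 -334.2   69.9] w [ 0.7118 -0.5002] 0.0483
[339. 330.] 1740 [ 71.7 -43.4  70.1] w [ 0.6867 -0.2078] 0.0666
[494. 330.] 543 [70.8 92.2 70.1] w [ 0.6921 -0.0723] 0.0214
top
[238.  21.] 657 [321.3  35.2  69.7] w [ 0.9397 -0.1411] 0.1311
[499. 158.] 425 [ 132.2 -399.6   70.1] w [ 0.7304 -0.5665] 0.0964
[255. 207.] 876 [20.6 49.4 69.6] w [ 0.64   -0.1127] 0.0345
[320. 242.] 780 [-44.7 -58.2  69.7] w [ 0.5697 -0.2171] 0.0268
table
[274.  17.] 730 [346.9   3.7  54.9] w [ 0.9638 -0.1737] 0.1399
[497. 164.] 363 [ 130.4 -398.4   55.4] w [ 0.7286 -0.5652] 0.0951
[391. 240.] 749 [ -40.7 -178.6   54.8] w [ 0.5681 -0.3376] 0.0269
[389. 310.] 755 [-157.7 -165.8   55. ] w [ 0.4518 -0.3193] 0.0269
(array([118.9,   0.5,   7.3]), array([-0.   ,  0.002, -0.   ])) (array([1.193e+02, 1.000e-01, 1.228e+02]), array([-0.   ,  0.002, -0.   ]))
```

View pics/w2.png

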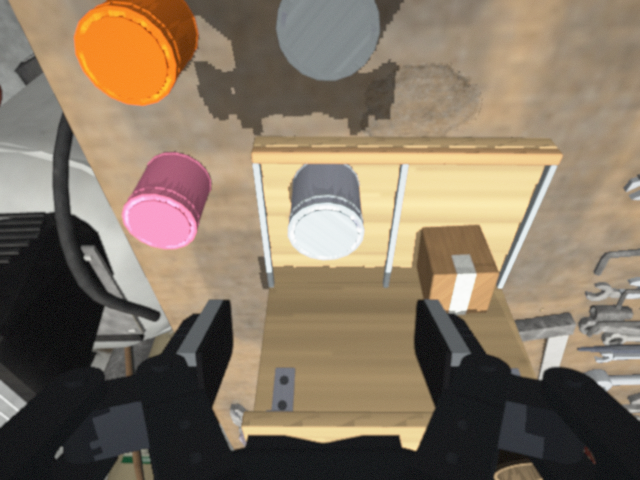

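Emit:
move_arm --series '[40,0,3,0,0,0,70,80,0,5,0,0,0,70,112,0,5,0,0.002,0,70,119,0,5,0,0.002,0,70,119,0,20,0,0.002,0,70,119,0,45,0,0.002,0,70,119,0,70,0,0.002,0,70,119,0,90,0,0.002,0,70,119,0,108,0,0.002,0,70,119,0,118,0,0.002,0,70,119,0,123,0,0.002,0,70,119,0,123,0,0.002,0,70,119,0,123,0,0.002,0,70]'

```text
t: 8.0
ee_pos: [0.4609, -0.2015, 0.0291]
orientation: [0.082, 2.722, -0.034]
contact_force: [0.2, -0.7, 0.7]
opening: 0.0701
finger_force: 0.0
```

```bash
python3 - <<'E'
from h import *
where(); print(move([.4427,-.2099,.035]))
E
```

```text
t 8.0 grasp rack mm [-161.7  -47.3   46.2] world [ 0.4534 -0.2008  0.0462] F [ 0.2 -0.7  0.7] open 0.0701 ff 0.0 z [ 0.405 -0.036 -0.914] y [ 0.063  0.998 -0.012]
(array([13.2, -9.3,  6.2]), array([-0.017, -0.032, -0.009]))
```

```bash
python3 - <<'E'
from h import *
s=r.get_state(); print(np.round(s["qpos"],3),np.round(s["qvel"],3))
im,w=cloud("top"); tins(w,.045,.06); save("t2.png",im[180:400,200:460])
E
```

```text
[-0.579  0.356  2.076  0.534  0.385 -2.554] [-0.006 -0.026  0.004 -0.002  0.003  0.001]
[53. 11.] 408 [450.4 457.1  47.6] w [1.0885 0.2743] 0.1098
[277.  24.] 1257 [322.5  -0.5  52.6] w [ 0.9392 -0.1768] 0.1521
[290.  99.] 306 [228.  -14.2  51.5] w [ 0.8441 -0.186 ] 0.1141
[495. 163.] 493 [ 130.1 -398.2   53.5] w [ 0.7283 -0.565 ] 0.0952
[584. 131.] 350 [ 157.4 -548.8   46.5] w [ 0.7485 -0.7167] 0.0398
[391. 240.] 775 [ -40.6 -179.    54.8] w [ 0.5682 -0.338 ] 0.0272
[388. 310.] 830 [-157.6 -165.8   54.9] w [ 0.4519 -0.3194] 0.027
[322. 312.] 317 [-165.6  -56.4   54.9] w [ 0.4491 -0.2096] 0.0249
[256. 357.] 580 [-230.2   47.6   55.2] w [ 0.3894 -0.1028] 0.0265
```

View pics/t2.png

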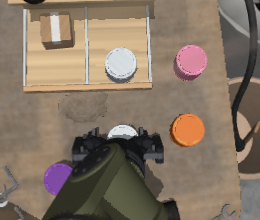

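Joint 6 sits at its range end, so this yaw doesn't suit the new tin. I'll back out and grasp with the lean in the arm's own plane.

```bash
cat >>h.py <<'E'
def RtA(az,phi=.45):
    h=np.array([np.cos(az),np.sin(az),0]); y=np.array([-np.sin(az),np.cos(az),0])
    z=np.sin(phi)*h-np.array([0,0,np.cos(phi)]); return np.column_stack([np.cross(y,z),y,z])
def moveA(world,az,phi=.45,back=0):
    s=r.get_state(); R0=Ro.from_rotvec(s["orientation"]).as_matrix(); R1=RtA(az,phi)
    tcp=np.array(world)+(r.grip_point_offset-back)*R1[:,2]
    return np.round(R0.T@(tcp-s["ee_pos"])*1000,1), np.round(Ro.from_matrix(R0.T@R1).as_rotvec(),3)
E
python3 - <<'E'
from h import *
print(moveA([.4427,-.2099,.036],-.42,back=.1))
E
```

```text
(array([ 14. ,   2. , -93.5]), array([ 0.14 , -0.028,  0.329]))
```

Emit:
move_arm --series '[0,0,-25,0,0,0,70,0,0,-55,0,0,0.05,70,2,0,-90,0.04,-0.01,0.1,70,7,1,-93.5,0.09,-0.02,0.21,70,14,2,-93.5,0.14,-0.028,0.329,70,14,2,-93.5,0.14,-0.028,0.329,70,14,2,-93.5,0.14,-0.028,0.329,70,14,2,-93.5,0.14,-0.028,0.329,70]'

```text
t: 8.72
ee_pos: [0.4106, -0.1955, 0.1097]
orientation: [0.56, 2.639, -0.13]
contact_force: [-0.0, 0.7, 0.4]
opening: 0.0698
finger_force: 0.0
```

```bash
python3 - <<'E'
from h import *
where(); print(np.round(r.get_state()["qpos"],2))
im,w=cloud("wrist"); tins(w,.05,.06)
for b in (.09,.05,0): print(moveA([.4427,-.2099,.036],-.42,back=b))
E
```

```text
t 8.72 grasp rack mm [-212.2  -41.1  126.6] world [ 0.4032 -0.1922  0.1266] F [-0.   0.7  0.4] open 0.0698 ff 0.0 z [ 0.398 -0.178 -0.9  ] y [ 0.407  0.914 -0.001]
[-0.56  0.06  2.2   0.14  0.44 -1.82]
[525.  97.] 14566 [-230.7   48.9   55.2] w [ 0.3889 -0.1014] 0.0272
[326. 266.] 5638 [-171.1  -54.7   55.1] w [ 0.4436 -0.2077] 0.0273
[157. 318.] 2118 [-159.6 -164.7   55.1] w [ 0.45   -0.3181] 0.0275
[386. 368.] 868 [-46.9 -54.6  54.9] w [ 0.5677 -0.2135] 0.0255
[244. 408.] 1845 [ -40.5 -175.9   55.5] w [ 0.5684 -0.3349] 0.0275
(array([ 0.5,  0.1, 10.2]), array([-0.   ,  0.001,  0.001]))
(array([ 0.5,  0.1, 50.2]), array([-0.   ,  0.001,  0.001]))
(array([5.000e-01, 1.000e-01, 1.002e+02]), array([-0.   ,  0.001,  0.001]))
```

Emit:
move_arm --series '[0.5,1,25,0,0,0,70,0.5,1,50,0,0,0,70,0.5,1,75,0,0,0,70,0.5,1,92,0,0,0,70,0.5,1,100,0,0,0,70,0.5,1,100,0,0,0,70,0.5,1,100,0,0,0,60,0.5,1,100,0,0,0,55,0.5,1,100,0,0,0,50,0.5,1,100,0,0,0,45,0.5,1,100,0,0,0,45,0.5,1,100,0,0,0,45,0.5,1,100,0,0,0,45,0.5,1,100,0,0,0,45]' --force 35

```text
t: 9.93
ee_pos: [0.4505, -0.2124, 0.0202]
orientation: [0.563, 2.637, -0.13]
contact_force: [-5.7, 1.1, 8.5]
opening: 0.0511
finger_force: 36.4
```

```bash
python3 - <<'E'
from h import *
where(); print(np.round(r.get_state()["qpos"],2))
s=r.get_state();R0=Ro.from_rotvec(s["orientation"]).as_matrix()
print(np.round(R0,3))
E
```

```text
t 9.93 grasp rack mm [-171.6  -56.1   37. ] world [ 0.4431 -0.2091  0.037 ] F [-5.7  1.1  8.5] open 0.0511 ff 36.4 z [ 0.398 -0.179 -0.9  ] y [ 0.408  0.913 -0.001]
[-0.54  0.35  2.13  0.24  0.22 -1.91]
[[-0.821  0.408  0.398]
 [ 0.367  0.913 -0.179]
 [-0.437 -0.001 -0.9  ]]
```

```bash
python3 - <<'E'
from h import *
print(moveA([.4431,-.2091,.112],-.42)); print(moveA(r2w(.016,-.165,.112),-.42))
E
```

```text
(array([-32.8,  -0. , -67.4]), array([-0.001,  0.002, -0.   ]))
(array([-225.6,  -33. ,   26.2]), array([-0.001,  0.002, -0.   ]))
```

Emit:
move_arm --series '[-6,0,-12,0,0,0,45,-18,0,-37,0,0,0,45,-29,0,-60,0,0,0,45,-33,0,-67.5,0,0,0,45,-45,-2,-61.5,0,0,0,45,-70,-6.4,-49.4,0,0,0,45,-97,-11,-36.3,0,0,0,45,-124,-15.6,-23.2,0,0,0,45,-151,-20.2,-10.1,0,0,0,45,-178,-25,3,0,0,0,45,-203,-29,15.1,0,0,0,45,-218,-31.7,22.4,0,0,0,45,-225.5,-33,26,0,0,0,45,-225.5,-33,26,0,0,0,45,-225.5,-33,26,0,0,0,45]'

```text
t: 11.18
ee_pos: [0.6318, -0.3295, 0.0924]
orientation: [0.564, 2.641, -0.129]
contact_force: [-0.8, 0.9, -4.1]
opening: 0.0511
finger_force: 38.3
```

```bash
python3 - <<'E'
from h import *
where(); print(np.round(r.get_state()["qpos"],2))
print(moveA(r2w(.016,-.165,.070),-.42)); 
for f in (0.25,.5,.75,1): print(moveA(r2w(.016,-.165+f*.1085,.070),-.42+f*.2))
im,w=cloud("scene"); save("s3.png",im[150:400,180:480])
E
```

```text
t 11.18 grasp rack mm [  15.1 -164.6  109.3] world [ 0.6244 -0.3262  0.1093] F [-0.8  0.9 -4.1] open 0.0511 ff 38.3 z [ 0.396 -0.177 -0.901] y [ 0.408  0.913 -0.   ]
[-0.55  0.6   1.5   0.1   0.6  -1.77]
(array([16.1, -0. , 35.8]), array([-0.   , -0.002, -0.   ]))
(array([25. , 25.6, 31.5]), array([-0.022, -0.002, -0.045]))
(array([34. , 51.3, 27.2]), array([-0.044, -0.002, -0.091]))
(array([42.9, 76.9, 22.9]), array([-0.065, -0.002, -0.136]))
(array([ 51.9, 102.6,  18.6]), array([-0.087, -0.002, -0.181]))
```

View pics/s3.png

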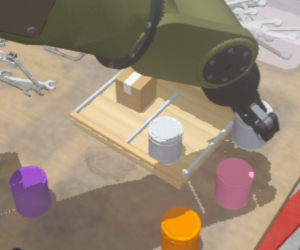

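The new tin is held beside the rack, and the old tin, carton and pink tin are undisturbed. I'll lower it and move it sideways into the lane.

Emit:
move_arm --series '[6,0,13,0,0,0,45,13,0,29,0,0,0,45,16,0,36,0,0,0,45,16,0,36,0,0,0,45,20.5,13,33.7,-0.011,-0.001,-0.022,45,25,25.6,31.5,-0.022,-0.002,-0.045,45,29.5,38.5,29.4,-0.033,-0.002,-0.068,45,34,51.3,27.2,-0.044,-0.002,-0.091,45,38.5,64,25,-0.055,-0.002,-0.114,45,42.9,76.9,22.9,-0.065,-0.002,-0.136,45,47.4,90,20.7,-0.076,-0.002,-0.159,45,51,99,19,-0.085,-0.002,-0.178,45,51.9,102.6,18.6,-0.087,-0.002,-0.181,45,51.9,102.6,18.6,-0.087,-0.002,-0.181,45,51.9,102.6,18.6,-0.087,-0.002,-0.181,45]'

```text
t: 12.48
ee_pos: [0.6392, -0.2206, 0.0543]
orientation: [0.295, 2.675, -0.069]
contact_force: [-1.1, 0.2, -2.0]
opening: 0.051
finger_force: 38.3
```

```bash
python3 - <<'E'
from h import *
where(); print(np.round(r.get_state()["qpos"],2))
im,w=cloud("top"); tins(w,.065,.1)
print(moveA(r2w(.012,-.0565,.070),-.22),moveA(r2w(.012,-.0565,.055),-.22),moveA(r2w(.012,-.0565,.052),-.22))
E
```

```text
t 12.48 grasp rack mm [ 16.8 -57.   71.2] world [ 0.6312 -0.2188  0.0712] F [-1.1  0.2 -2. ] open 0.051 ff 38.3 z [ 0.426 -0.096 -0.9  ] y [ 0.218  0.976 -0.001]
[-0.42  0.59  1.63  0.18  0.49 -1.91]
[272.  51.] 3805 [3.209e+02 2.000e-01 8.840e+01] w [ 0.9376 -0.176 ] 0.1705
[509. 152.] 3045 [ 135.2 -402.5   89.6] w [ 0.7332 -0.5695] 0.0965
[254. 206.] 836 [20.9 49.5 69.7] w [ 0.6403 -0.1126] 0.0344
[ 43. 362.] 554 [-228.3  417.5   84.3] w [0.4086 0.2667] 0.0396
(array([ 4.9, -0. , -1.1]), array([-0.001,  0.002, -0.   ])) (array([11.4, -0. , 12.4]), array([-0.001,  0.002, -0.   ])) (array([12.7, -0. , 15.1]), array([-0.001,  0.002, -0.   ]))
```

Emit:
move_arm --series '[4.4,0,0,0,0,0,45,7,0,4,0,0,0,45,9.5,0,9,0,0,0,45,11.4,0,12.5,0,0,0,45,12,0,14,0,0,0,45,12.5,0,15,0,0,0,45,12.5,0,15,0,0,0,45]'

```text
t: 13.12
ee_pos: [0.6346, -0.2196, 0.0354]
orientation: [0.295, 2.675, -0.069]
contact_force: [-0.1, -0.8, -2.0]
opening: 0.0515
finger_force: 38.3
```

```bash
python3 - <<'E'
from h import *
where()
E
```

```text
t 13.12 grasp rack mm [ 12.2 -56.2  52.2] world [ 0.6266 -0.2178  0.0522] F [-0.1 -0.8 -2. ] open 0.0515 ff 38.3 z [ 0.426 -0.096 -0.899] y [ 0.218  0.976 -0.001]
```

Emit:
move_arm --series '[0.2,0,0.5,0,0,0,45,0.4,0,0.9,0,0,0,45,0.4,0,0.9,0,0,0,45]'

```text
t: 13.37
ee_pos: [0.6349, -0.2197, 0.0353]
orientation: [0.295, 2.674, -0.07]
contact_force: [-5.2, 1.9, 5.5]
opening: 0.0512
finger_force: 39.2
```

Emit:
move_arm --series '[0.2,0,0.4,0,0,0,45,0.3,0,0.6,0,0,0,45,0.3,0,0.6,0,0,0,45]'

```text
t: 13.62
ee_pos: [0.6351, -0.2197, 0.0353]
orientation: [0.295, 2.673, -0.07]
contact_force: [-8.1, 2.6, 12.7]
opening: 0.0511
finger_force: 39.8
```

Emit:
move_arm --series '[-0.4,0,-0.9,0,0,0,46,-0.4,0,-0.9,0,0,0,50,-0.4,0,-0.9,0,0,0,54,-0.4,0,-0.9,0,0,0,58,-0.4,0,-0.9,0,0,0,64,-0.4,0,-0.9,0,0,0,66,-0.4,0,-0.9,0,0,0,66,-0.4,0,-15,0,0,0,66,-0.4,0,-40,0,0,0,66,-0.4,0,-75,0,0,0,66,-0.4,0,-115,0,0,0,66,-0.4,0,-150,0,0,0,66,-0.4,0,-185,0,0,0,66,-0.4,0,-210,0,0,0,66,-0.4,0,-210,0,0,0,66]'

```text
t: 14.87
ee_pos: [0.5455, -0.1997, 0.2284]
orientation: [0.294, 2.668, -0.073]
contact_force: [0.4, -0.2, 0.6]
opening: 0.0658
finger_force: 0.0
```

```bash
python3 - <<'E'
from h import *
where(); im,w=cloud("wrist"); save("w4.png",im); tins(w,.064,.076)
im,w=cloud("top"); print("top"); tins(w,.064,.076)
E
```

```text
t 14.87 grasp rack mm [-77.8 -40.4 245.2] world [ 0.5374 -0.1978  0.2452] F [ 0.4 -0.2  0.6] open 0.0658 ff 0.0 z [ 0.432 -0.099 -0.896] y [ 0.218  0.976 -0.003]
[310. 149.] 3978 [-44.3 -55.4  70.1] w [ 0.5702 -0.2143] 0.0268
[463. 200.] 3576 [20.6 51.6 70.2] w [ 0.6401 -0.1105] 0.0344
[324. 210.] 2849 [ 12.3 -55.2  70. ] w [ 0.6268 -0.2168] 0.027
[406. 255.] 2634 [71.7  1.9 70.1] w [ 0.6888 -0.1626] 0.1119
[ 66. 318.] 1547 [ 132.7 -358.7   70. ] w [ 0.7328 -0.5256] 0.0732
[360. 421.] 1279 [344.7 -54.7  70.1] w [ 0.9589 -0.2319] 0.1094
top
[246.   8.] 504 [391.3  48.2  69.8] w [ 1.0103 -0.1313] 0.0964
[498. 157.] 438 [ 133.4 -400.8   70. ] w [ 0.7315 -0.5677] 0.0962
[255. 207.] 875 [20.9 49.7 69.7] w [ 0.6403 -0.1125] 0.0343
[319. 209.] 752 [ 12.3 -57.7  69.7] w [ 0.6266 -0.2193] 0.0268
```

View pics/w4.png

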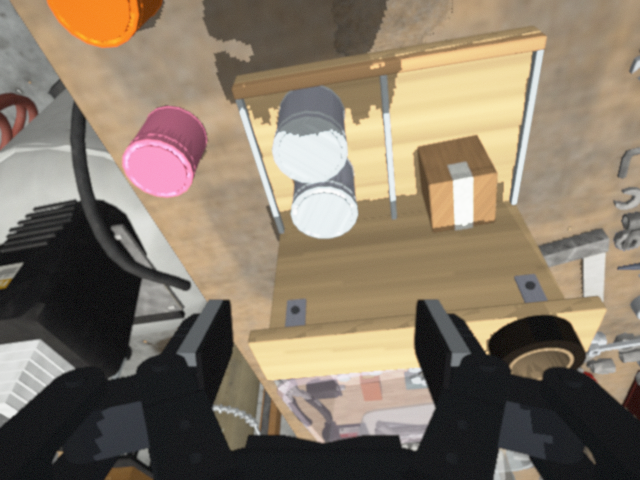

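Both tins stand upright in the lane. The old one is at the lip at (310,149) and the new one about 3.6 mm behind it at (324,210). The carton is untouched.

```bash
python3 -c "
from rig import r
print(r.sign_off())"
```

```text
the job is handed in; nothing more can be done
None
```

The restock is handed in at about 15 s: the old tin stands against the front lip, the new tin stands about 3.6 mm behind it in the same lane, both upright, and the carton was not moved; the one doubt is that joint 6 briefly read -2.554 against its -2.55 limit before I backed off.

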